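# Square up the loose rail of a glassware frame and hold it

## Robot

A 6-joint arm with a two-finger parallel gripper is mounted at the origin on the work surface. World frame = base frame: x ahead of the robot, y to its left, z up, the work surface at z = 0. Lengths are in m, angles in degrees, forces in N, time in s.
With the tool pointing down it reaches from about 0.35 to 0.875 m from the base axis. Payload 4.2 kg.
Tool frame: the origin (TCP) lies midway between the tips of the shut fingers; the grasp point (between the pads) lies 19 mm behind it; y points along the fingers, z is the direction in which the jaws open and shut, and the axes are right-handed (so a half turn about y gives the same grasp; the last joint's range is limited). The gripper opens to 87 mm and grips with 3 to 60 N. Pads are 19 mm wide; open, the fingers measure 117 mm over their backs; the gripper's body (75 mm by 190 mm) begins 51 mm behind the grasp point.
Start: joints at [86.837, 22.042, 0.453, 0, -68.411, -14.817], TCP at [0.193, 0.594, 0.223] pointing down, gripper open.
Joint ranges: [-179.83, 179.83], [-69.29, 118.12], [-61.27, 80.66], [-181.25, 117.63], [-171.15, -9.14], [-177.46, 177.46]. Speed limits (degrees/s): [159.86, 159.86, 180, 180, 180, 180].

## Interface

Orientations are given as [roll, pitch, yaw] about the fixed x, y, z axes, in that order (R = Rz(yaw) Ry(pitch) Rx(roll)).
In Python, from workcell import env gives the robot as it stands. The module is installed in compiled form; this text tells all that it offers. Calls block until the motion is done:
- env.goto(position, orientation): joint-space move of the TCP to a pose.
- env.move_straight(position, rotation=None, rate=0.15, force_limit=None): straight line of the TCP; rotation=None keeps the orientation; rate is the mean speed in m/s. With force_limit (N) it stops when the force on the tool has changed by that much, and returns True; else False.
- env.set_joints(angles): joint-space move.
- env.gripper_to(opening, grasp_force=None): opening from 0.0 (shut) to 1.0 (fully open); grasp_force is the grip in N (None keeps the last); returns when the fingers have stopped.
- env.dwell(seconds).
- env.inverse_kinematics(position, orientation): joint angles nearest the present ones, or None.
- env.read_state(): the state.
- env.grab_frame(name): name is "side" or "top" or "wrist"; returns a dict with "image" (400x640x3 uint8, blue, green, red), "fx", "fy", "cx", "cy" (pixels), "position" and "orientation" of the camera in the world. Camera axes: x right, y up, looking along -z (the intrinsics and any distortion apply to the point x, -y, -z); pixel columns grow to the right and rows downward; lengths in m; the calibration is good to about 2 mm. A picture is of the moment at which its call begins. There is no depth.
A pose or a line that the arm cannot do raises env.Unreachable and nothing moves.
- env.close_job(): hands the job in, once; it reports no verdict.
Trained networks look in a picture, given as the dict that the camera call returned (one of the last four; its "shot" number tells which), for a name from the list of things; names that differ only in an ending like _2 or _b are one class to them, and where a whole thing is asked for, a point or a joint stands for the part that bears it (a point fixed in the world has none). Each returns a list of dicts, best first, with "score" (0 to 1); they miss things now and then, are a little off and sometimes report something else, mostly with a low value. They report only what shows in the picture. A call takes as long as a camera call. They do not tell look-alikes from the thing itself.
- env.search_frame(picture, thing): "xyz" ([x, y, z] in m, in world coordinates, good to about 4 mm: the middle of the surface that is visible of it).
- env.trace(picture, thing): "mask" (400x640 bool, what is visible of it).
The state is a dict: "clock": time; "joint_positions": joint angles; "qvel": joint speeds; "joint_torque": joint torques, N m; "position": TCP position; "tool_rot": TCP orientation; "force": force on the tool from outside, world axes, zero at the start; "wrist_torque": the same for the moment, N m; "opening": opening from 0.0 (shut) to 1.0 (fully open).
Only numpy, scipy, OpenCV 4.12 (cv2) and the standard library are available. Lean on these libraries where they do the work, as an engineer would, in place of code of your own. Each camera call takes 0.05 s, during which the arm holds its last target.

## Task

One rail of the aluminium support frame on the bench still leans inwards at its pivot joint. First turn the joint's clamp knob anticlockwise until it clicks over to its free position, as a clamped joint must not be forced; then take the triangular assembly square, lay it flat on the bench in the inside corner of the two rails and press it in firmly until it is fully home with both of its faces flush against the rails, so that the loose rail stands at right angles to the fixed one. Finish while still gripping the square and keeping it pressed into the corner, so that a colleague can clamp the joint, and leave everything else on the bench where it is.

Things in the scene. Friction and masses are not known exactly. Their poses are not given: they have to be found in the camera images.
- frame: support frame of bare aluminium slotted profile, 30 x 30 mm in section, fixed flat on the bench. Origin on the bench on the pivot joint's vertical axis (round hub 35 mm across, knob on top). +y runs along the fixed rail; +x is where the swinging rail must point to be square; z up. The inside corner is at x = 15, y = 15 mm: the rails' inner faces are the planes x = 15 and (once square) y = 15 mm
- fixed_rail: the fixed rail, 30 mm wide and high, centred on the frame's y axis from y = 20 to 360 mm, with a 150 mm end rail along +x at its far end (y = 345 mm), screwed down by two steel feet on its outer (-x) side. Same origin and axes as the frame
- swing_rail: the swinging rail, 30 mm wide and high, centred on its own x axis from 21 to 300 mm. Origin on the bench on the pivot axis, z up. It must not be forced while clamped; freed, it swings stiffly (0.6 N m, some 4.5 N at 135 mm from the pivot) and stays where it is left; friction on its faces about 0.25
- rail_pivot (a joint): angle of the swinging rail in rad: 0 = exactly square to the fixed rail, positive = leaning inwards (towards the fixed rail, closed-up corner). It starts between 0.07 and 0.20
- swing_rail_mid (a point): point on the middle line of the swinging rail's top, 200 mm from the pivot axis, 30 mm above the bench
- clamp_knob (a joint): angle of the clamp knob in rad, growing anticlockwise seen from above: 0 = clamped (start, to within 0.05), 1.2 = free, stop at 1.28. A sprung ball resists from 0.3 to 0.6 rad (about 0.1 N m), clicks over and helps it on to 0.9; it stays where it is left
- knob_grip (a point): grip of the clamp knob: a black upright bar 48 mm long, 12 mm wide, its sides from 41 to 63 mm above the bench, on a round steel base 38 mm across whose top is 37 mm up. The point is on the pivot axis 52 mm above the bench; its x axis runs along the bar, turns with the knob, and at knob angle 0 is the frame's x axis
- square: assembly square: grey cast triangle, open in the middle, 24 mm high, about 0.35 kg. Two legs 130 mm long, 16 mm wide, at right angles, joined by a diagonal brace 16 mm wide. Origin on the underside at mid-brace; x and y run parallel to the legs, away from the corner (x = y = -65 mm, as outer faces). Brace along x = -y, 61 mm free beside it. Home: axes as the frame's, origin at its x = y = 80 mm
- square_corner (a point): the outer right-angled corner of the square, where its two outer faces would meet, on its underside (a 10 x 10 mm relief notch is cut there)
- beaker: clear plastic beaker, 90 mm across, 115 mm tall, standing; origin under its centre; not part of the job
- nut_tray: small grey open tray of slot nuts, 90 x 60 x 24 mm, between the rails of the frame; origin under its centre; not part of the job
- screwdriver: black-handled screwdriver, 200 mm long, lying; origin under its middle; not part of the job
- torch_meter: yellow and grey torch-shaped hand-held meter, 165 mm long, 56 mm high, lying; origin under its middle; not part of the job
- boss_head: loose metal clamp head of a lab stand, 90 x 65 x 30 mm, lying; origin under its main block; not part of the job
- hex_key: dark L-shaped hex key, 110 mm long with a 36 mm short leg, 8 mm thick, lying; origin under the middle of the long leg; not part of the job
- jar: brown glass jar with white cap, 60 mm across, 85 mm tall, standing; origin under its centre; not part of the job
Mind the look-alikes: they are no part of the job. Of the things like the square, leave any that is red; of the rest the larger one is meant.

How it is judged:
By the outcome, as a careful person would: the job done as asked, in the order asked, and still so for the second after the job is handed in, while the arm keeps its last pose, push and grip.
It also fails if it takes over 72 s, if anything falls off the work surface, if the arm or the gripper's body presses on something with over 40 N, if the wrist force passes 120 N, or if a joint passes its speed limit or range.

## Working session

There is one attempt and no reset: what is moved stays moved. The work goes in short steps, each a Python script; the robot and the scene stay as the last script left them, time stands still between calls to the robot, and variables do not carry over. Pictures are saved under pics/ and viewed, and the job is handed in when it is done.

```bash
ls; mkdir -p pics; python3 - <<'E'
from workcell import env
import cv2
s=env.read_state(); print({k:s[k] for k in s})
for n in ["top","side","wrist"]:
    p=env.grab_frame(n); cv2.imwrite(f"pics/{n}0.png",p["image"]); print(n,{k:p[k] for k in p if k!="image"})
    if n=="top":
        for t in ["square","frame","fixed_rail","swing_rail","clamp_knob","nut_tray","beaker","jar","torch_meter","boss_head","hex_key","screwdriver"]:
            print(t,[(d["xyz"],d["score"]) for d in env.search_frame(p,t)])
E
```

```text
pics
{'clock': 0.0, 'joint_positions': array([ 8.68373336e+01,  2.20902878e+01,  3.80965882e-01, -3.08661752e-02,
       -6.84109563e+01, -1.48147536e+01]), 'qvel': array([-0.01054989,  0.01832072, -0.05953321, -0.02540957,  0.01165791,
       -0.12649095]), 'joint_torque': array([ 5.05862372e-04, -3.90665925e+01,  1.87402350e+01,  4.21973839e+00,
        1.09959953e-02, -1.85400768e-04]), 'position': array([0.19270712, 0.59392069, 0.22146783]), 'tool_rot': array([-8.98763849e+01,  3.03156557e-03,  1.62011196e+02]), 'force': array([0.3743025 , 0.11898659, 0.04774349]), 'wrist_torque': array([-0.02488851, -0.04798798, -0.05335442]), 'opening': 1.00104724090673}
top {'fx': 438.8636313567766, 'fy': 438.8636313567766, 'cx': 316.2048765648824, 'cy': 198.9074310081914, 'position': array([0.22167564, 0.01550606, 1.6666552 ]), 'orientation': array([  9.35549718,  -0.80118951, -90.8546154 ]), 'shot': 1}
square [([0.7168, -0.4199, 0.0178], 0.75), ([0.5071, -0.3545, 0.0254], 0.69), ([0.4398, -0.1271, 0.0192], 0.62)]
frame [([0.4513, 0.1904, 0.0334], 0.81)]
fixed_rail [([0.4415, 0.3205, 0.0286],
[... 266 characters left out ...]
.81)]
boss_head [([0.5075, 0.585, 0.0293], 0.48)]
hex_key [([0.5976, 0.0755, 0.0281], 0.57)]
screwdriver [([0.3413, -0.3625, 0.0297], 0.8), ([0.4173, -0.5446, 0.085], 0.51), ([0.5061, 0.5884, 0.029], 0.2)]
side {'fx': 437.23073376844934, 'fy': 437.23073376844934, 'cx': 314.03705504038487, 'cy': 201.87064304910882, 'position': array([ 0.46581625, -0.84149046,  1.11036246]), 'orientation': array([39.45363074, -0.83261428, -2.51037464]), 'shot': 2}
wrist {'fx': 309.8318804986447, 'fy': 309.8318804986447, 'cx': 321.18258799338344, 'cy': 199.5446603077822, 'position': array([0.26272095, 0.57174917, 0.38464072]), 'orientation': array([-1.55908193e+01,  5.66670706e-03, -1.07991116e+02]), 'shot': 3}
```

View pics/top0.png

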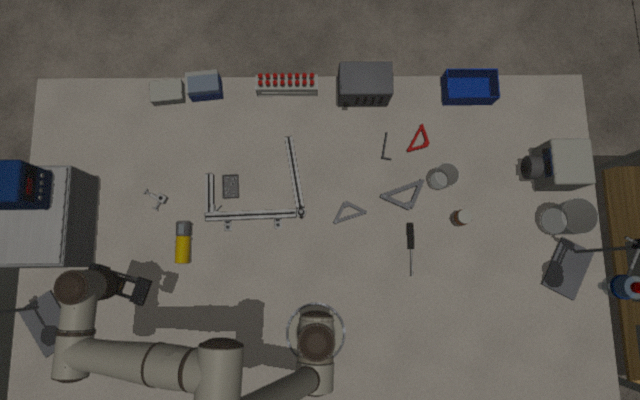

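View pics/side0.png

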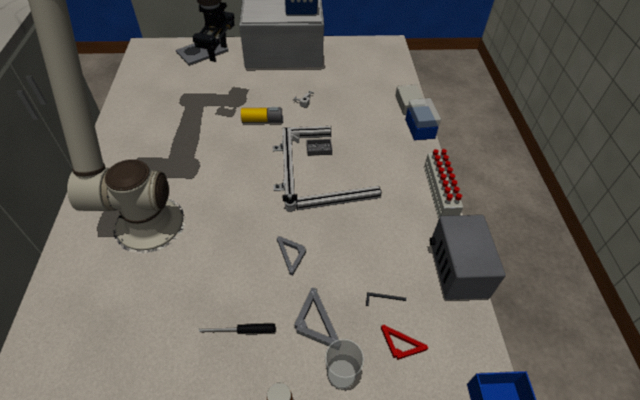

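View pics/wrist0.png

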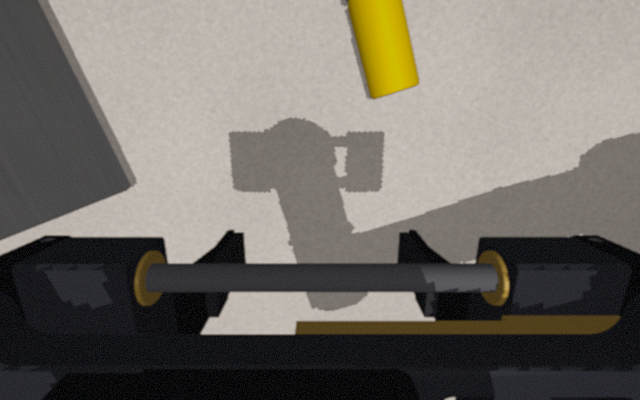

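```bash
cat > h.py <<'E'
from workcell import env
import cv2, numpy as np
from scipy.spatial.transform import Rotation as Ro
def grab(n,tag=None):
    p=env.grab_frame(n)
    if tag: cv2.imwrite(f"pics/{tag}.png",p["image"])
    return p
def Rc(p): return Ro.from_euler('xyz',p["orientation"],degrees=True).as_matrix()
def ray(p,uv,z):
    u,v=uv; d=Rc(p)@np.array([(u-p["cx"])/p["fx"],-(v-p["cy"])/p["fy"],-1.])
    c=np.array(p["position"]); return c+d*(z-c[2])/d[2]
def proj(p,X):
    q=Rc(p).T@(np.asarray(X)-p["position"]); return np.array([p["cx"]+p["fx"]*q[0]/-q[2],p["cy"]-p["fy"]*q[1]/-q[2]])
def ori(yaw): return [-90,0,yaw]
E
python3 - <<'E'
from h import *
p=grab("top"); im=p["image"]
cv2.imwrite("pics/topz.png",cv2.resize(im[110:260,190:480],None,fx=2.7,fy=2.7,interpolation=cv2.INTER_CUBIC))
for uv in [(301,213),(207,218),(291,137)]: print(uv,ray(p,uv,.03))
for yaw in (0,180,70,-110,-5,175,45,-135):
    for pos in ([.45,.06,.25],[.53,.14,.05]):
        q=env.inverse_kinematics(pos,ori(yaw)); print(yaw,pos,None if q is None else np.round(q,0))
E
```

```text
(301, 213) [0.43802106 0.04654399 0.03      ]
(207, 218) [0.42376291 0.39810762 0.03      ]
(291, 137) [0.73477542 0.0824412  0.03      ]
0 [0.45, 0.06, 0.25] [  28.    4.  -20.   -0.  -67. -118.]
0 [0.53, 0.14, 0.05] [  32.   25.  -23.   -0.  -42. -122.]
180 [0.45, 0.06, 0.25] [ 28.   4. -20.   0. -67.  62.]
180 [0.53, 0.14, 0.05] [ 32.  25. -23.   0. -42.  58.]
70 [0.45, 0.06, 0.25] [ 28.   4. -20.   0. -67. -48.]
70 [0.53, 0.14, 0.05] [ 32.  25. -23.  -0. -42. -52.]
-110 [0.45, 0.06, 0.25] [ 28.   4. -20.   0. -67. 132.]
-110 [0.53, 0.14, 0.05] [ 32.  25. -23.   0. -42. 128.]
-5 [0.45, 0.06, 0.25] [  28.    4.  -20.   -0.  -67. -123.]
-5 [0.53, 0.14, 0.05] [  32.   25.  -23.   -0.  -42. -127.]
175 [0.45, 0.06, 0.25] [ 28.   4. -20.   0. -67.  57.]
175 [0.53, 0.14, 0.05] [ 32.  25. -23.   0. -42.  53.]
45 [0.45, 0.06, 0.25] [ 28.   4. -20.  -0. -67. -73.]
45 [0.53, 0.14, 0.05] [ 32.  25. -23.  -0. -42. -77.]
-135 [0.45, 0.06, 0.25] [ 28.   4. -20.   0. -67. 107.]
-135 [0.53, 0.14, 0.05] [ 32.  25. -23.   0. -42. 103.]
```

View pics/topz.png

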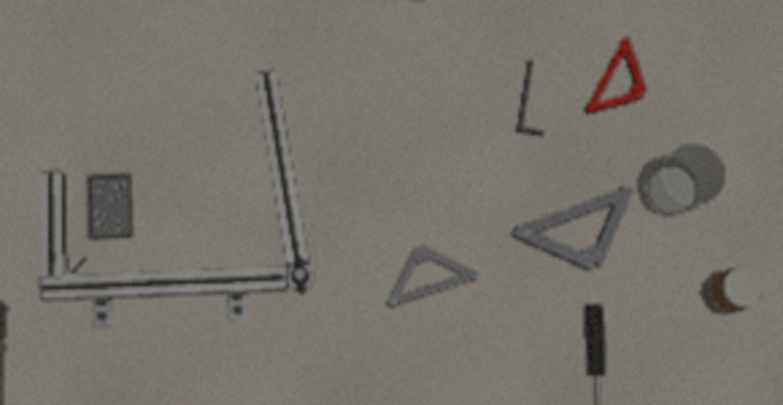

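```bash
python3 - <<'E'
from h import *
env.goto([.45,.10,.22],ori(2))
p=grab("wrist","w1"); print(env.read_state()["clock"],p["position"],p["orientation"])
for t in ["knob_grip","clamp_knob","swing_rail_mid","swing_rail","fixed_rail"]:
    print(t,[(d["xyz"],d["score"]) for d in env.search_frame(p,t)])
print(proj(p,[.438,.0465,.052]))
E
```

```text
2.8583 [0.37610553 0.09786851 0.3821169 ] [-1.57041225e+01  5.47530143e-03  9.20464205e+01]
knob_grip [([0.4392, 0.0548, 0.0588], 0.9)]
clamp_knob [([0.4373, 0.054, 0.0551], 0.71)]
swing_rail_mid []
swing_rail [([0.5252, 0.0624, 0.0278], 0.73)]
fixed_rail [([0.437, 0.2908, 0.0298], 0.94)]
[271.54716772 170.25948528]
```

View pics/w1.png

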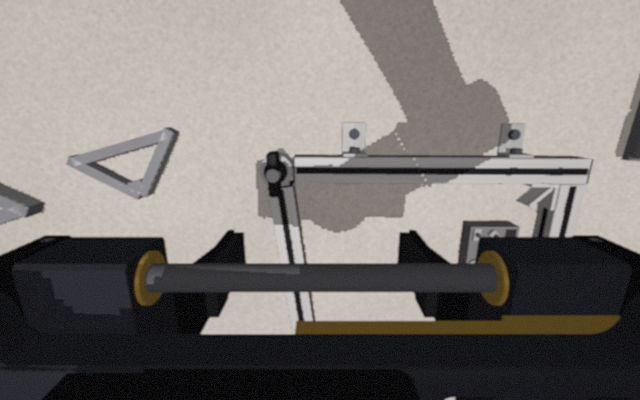

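```bash
python3 - <<'E'
from h import *
im=cv2.imread("pics/w1.png")
cv2.imwrite("pics/w1z.png",cv2.resize(im[140:240,250:450],None,fx=4,fy=4,interpolation=cv2.INTER_CUBIC))
cv2.imwrite("pics/w1y.png",cv2.resize(im[140:240,450:630],None,fx=4,fy=4,interpolation=cv2.INTER_CUBIC))
E
```

```text
(no output)
```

View pics/w1z.png

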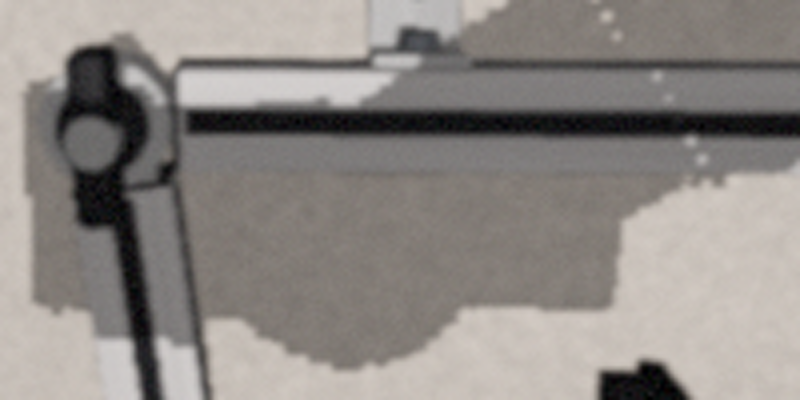

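View pics/w1y.png

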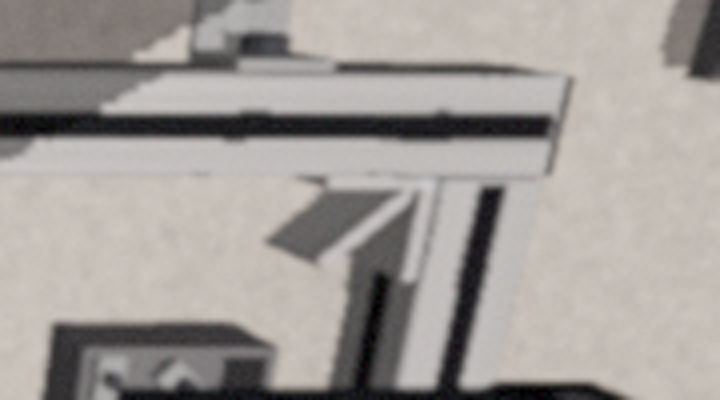

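```bash
python3 - <<'E'
from h import *
import numpy as np
p=dict(fx=309.8318804986447,fy=309.8318804986447,cx=321.18258799338344,cy=199.5446603077822,position=np.array([0.37610553,0.09786851,0.3821169]),orientation=[-15.7041225,.00547530143,92.0464205])
A=[ray(p,uv,.03) for uv in [(297,156.6),(450,157.2),(593,159.5),(297,182.7),(400,183),(587.5,183.7)]]
for a in A: print(a)
print("knob top", ray(p,(273,176),.063), ray(p,(272.5,153),.063),ray(p,(275,195),.063))
for uv in [(293.5,186.5),(301.5,239)]: print("swing inner top",ray(p,uv,.03))
for uv in [(270,196),(276.5,240)]: print("swing outer?",ray(p,uv,.03))
for uv in [(282,196),(288,240)]: print("swing groove",ray(p,uv,.03))
E
```

```text
[0.42537192 0.07209971 0.03      ]
[0.41984065 0.2459324  0.03      ]
[0.41663074 0.40909477 0.03      ]
[0.45571827 0.07254261 0.03      ]
[0.45179495 0.1922667  0.03      ]
[0.44482995 0.41040517 0.03      ]
knob top [0.44197363 0.04968623 0.063     ] [0.41795783 0.04932592 0.063     ] [0.4625054  0.05168506 0.063     ]
swing inner top [0.46040091 0.0685278  0.03      ]
swing inner top [0.52605767 0.07907836 0.03      ]
swing outer? [0.47286867 0.04102338 0.03      ]
swing outer? [0.52847333 0.04848334 0.03      ]
swing groove [0.47236404 0.05513588 0.03      ]
swing groove [0.52796947 0.06256836 0.03      ]
```

```bash
python3 - <<'E'
from h import *
env.gripper_to(.42)
P=[.4408,.0502]
env.goto(P+[.10],ori(2.2))
p=grab("wrist","w2")
print([(d["xyz"],d["score"]) for d in env.search_frame(p,"knob_grip")])
r=env.move_straight(P+[.041],rate=.06,force_limit=6)
s=env.read_state(); print(r,s["position"],s["force"],s["clock"])
E
```

```text
[([0.4408, 0.0476, 0.0618], 0.9)]
False [0.44108947 0.05033415 0.04130412] [ 0.58668037 -0.59859458  0.00427711] 5.9917
```

View pics/w2.png

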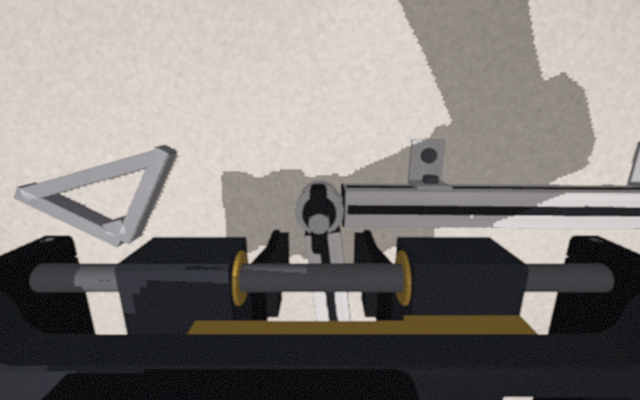

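```bash
python3 - <<'E'
from h import *
env.gripper_to(0.0,30)
s=env.read_state(); print(s["opening"]*87,s["position"],s["force"],s["wrist_torque"],s["clock"])
P=[.441,.0502,.041]
for a in range(10,71,10):
    env.move_straight(P,rotation=ori(1.7+min(a,70)),rate=.1)
    s=env.read_state(); print(a,s["tool_rot"][2],np.round(s["position"],4),np.round(s["force"],1),np.round(s["wrist_torque"],2),round(s["opening"]*87,1),s["clock"])
grab("side","s1")
E
```

```text
22.629021671596906 [0.44075694 0.04896924 0.04131155] [ 2.45918946 -6.17976895  0.24464734] [-2.05690755 -0.84372173  0.00582551] 6.4417
10 11.733304827027261 [0.4408 0.0488 0.0413] [ 2.5 -6.4  1.4] [-2.03 -0.71  0.02] 22.7 6.7583
20 21.736600291182516 [0.4408 0.0487 0.0413] [ 2.3 -6.4  1.2] [-2.26 -0.83 -0.01] 22.7 7.0833
30 31.719803431470254 [0.4408 0.0486 0.0413] [ 2.9 -8.2  1.3] [-2.57 -1.01 -0.06] 22.9 7.4083
40 41.75188112176042 [0.4409 0.0485 0.0413] [ 4.4 -9.6 -0.8] [-2.74 -1.31  0.1 ] 22.4 7.7333
50 51.75120447832322 [0.441  0.0485 0.0413] [ 3.  -9.7 -0.2] [-2.87 -1.18  0.03] 22.6 8.0583
60 61.74674199481694 [0.4412 0.0484 0.0413] [  4.5 -10.4   0.3] [-2.96 -1.33 -0.01] 22.8 8.3833
70 71.75331403334779 [0.4412 0.0484 0.0413] [  4.6 -11.   -0.8] [-3.12 -1.36  0.02] 22.6 8.7083
```

```bash
python3 - <<'E'
from h import *
env.gripper_to(0.42)
s=env.read_state(); print(s["position"],s["force"],s["wrist_torque"])
env.move_straight([.441,.0495,.15],rate=.15)
env.goto([.48,.08,.22],ori(2))
p=grab("wrist","w3"); im=p["image"]
print(p["position"],p["orientation"],env.read_state()["clock"])
print([(d["xyz"],d["score"]) for d in env.search_frame(p,"knob_grip")])
cv2.imwrite("pics/w3z.png",cv2.resize(im[60:260,200:400],None,fx=3,fy=3,interpolation=cv2.INTER_CUBIC))
E
```

```text
[0.44098823 0.0503821  0.0410184 ] [ 0.40308758  0.01999597 -0.10274518] [ 0.14109839 -0.02704642 -0.02068445]
[0.40579115 0.07735067 0.38129655] [-1.55826770e+01  5.28339222e-02  9.20284140e+01] 11.4083
[([0.442, 0.0481, 0.0613], 0.87)]
```

View pics/w3z.png

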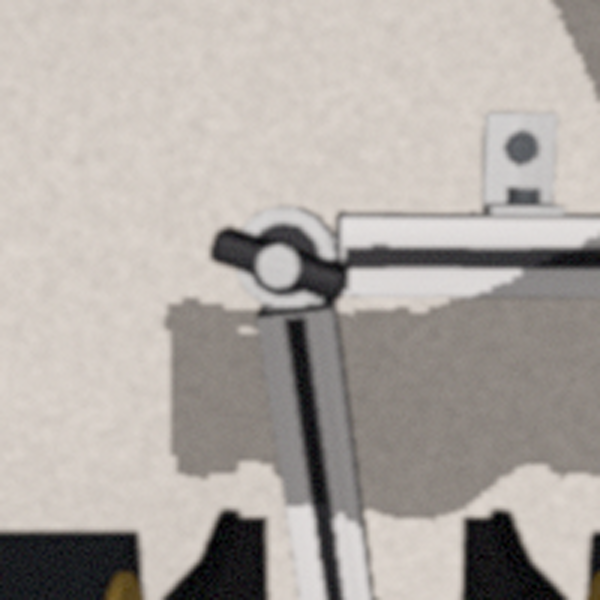

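View pics/s1.png

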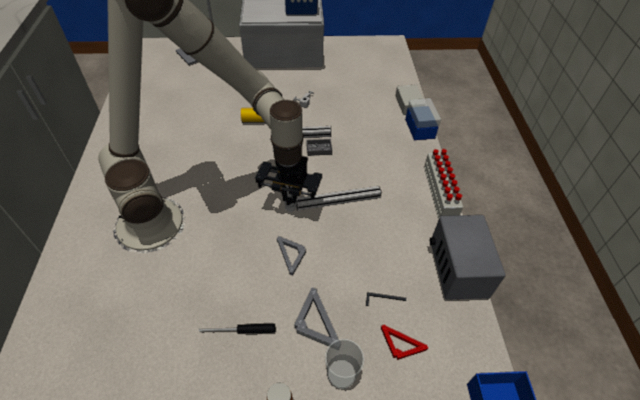

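```bash
python3 - <<'E'
from h import *
p=dict(fx=309.83,fy=309.83,cx=321.183,cy=199.545,position=np.array([0.40579115,0.07735067,0.38129655]),orientation=[-15.58,.0528,92.028])
a=ray(p,(272,141.5),.063);b=ray(p,(315,153),.063);d=b-a
print(a,b,(a+b)/2,np.degrees(np.arctan2(d[1],d[0])),np.linalg.norm(d))
for uv in [(315,131.2),(399,130.8),(314.5,158.3),(353,158.3)]: print("fix",ray(p,uv,.03))
for uv in [(311,163),(321,230)]: print("swing in",ray(p,uv,.03))
for uv in [(287.5,165),(299.5,230)]: print("swing out",ray(p,uv,.03))
# go look at the square
env.goto([.53,-.30,.20],ori(-69))
p=grab("wrist","w4"); print(p["position"],p["orientation"],env.read_state()["clock"])
print([(d["xyz"],d["score"]) for d in env.search_frame(p,"square")],[(d["xyz"],d["score"]) for d in env.search_frame(p,"square_corner")])
print([(d["xyz"],d["score"]) for d in env.search_frame(p,"beaker")])
E
```

```text
[0.43522605 0.02821065 0.063     ] [0.44528929 0.07212257 0.063     ] [0.44025767 0.05016661 0.063     ] 77.09246762110206 0.04505025625412586
fix [0.42530758 0.07085716 0.03      ]
fix [0.42157507 0.16388098 0.03      ]
fix [0.45539567 0.07119339 0.03      ]
fix [0.45384383 0.11485853 0.03      ]
swing in [0.46089671 0.06736577 0.03      ]
swing in [0.54194121 0.0816262  0.03      ]
swing out [0.46414438 0.04061262 0.03      ]
swing out [0.54287137 0.05562047 0.03      ]
[ 0.50338574 -0.23026171  0.36226633] [-15.67034308  -0.06123603  21.08123747] 12.9417
[([0.4975, -0.3368, 0.021], 0.9), ([0.4564, -0.162, 0.0179], 0.75)] [([0.4517, -0.1644, 0.0153], 0.77)]
[([0.5601, -0.4528, 0.0403], 0.6)]
```

View pics/w4.png

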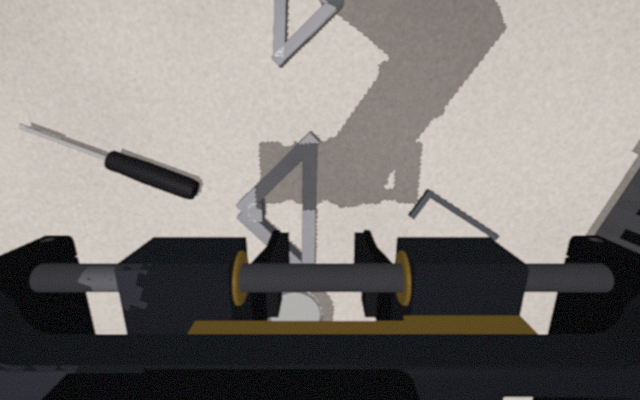

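```bash
python3 - <<'E'
from h import *
env.move_straight([.545,-.41,.20],rate=.3)
p=grab("wrist","w5"); print(p["position"],p["orientation"],env.read_state()["clock"])
im=p["image"]
cv2.imwrite("pics/w5z.png",cv2.resize(im[60:240,190:420],None,fx=3.4,fy=3.3,interpolation=cv2.INTER_CUBIC))
import pickle; pickle.dump(p,open("p5.pkl","wb"))
print([(d["xyz"],d["score"]) for d in env.search_frame(p,"square")],[(d["xyz"],d["score"]) for d in env.search_frame(p,"square_corner")])
t=env.trace(p,"square"); pickle.dump([d["mask"] for d in t],open("m5.pkl","wb")); print([(d["score"],d["mask"].sum()) for d in t])
E
```

```text
[ 0.5182706  -0.3416503   0.36136633] [-1.56131473e+01 -7.12633285e-03  2.09345543e+01] 13.6583
[([0.6966, -0.393, 0.0178], 0.84), ([0.505, -0.3474, 0.0232], 0.6)] [([0.5084, -0.3499, 0.0248], 0.71)]
[(0.93, np.int64(1256)), (0.57, np.int64(6399))]
```

View pics/w5.png

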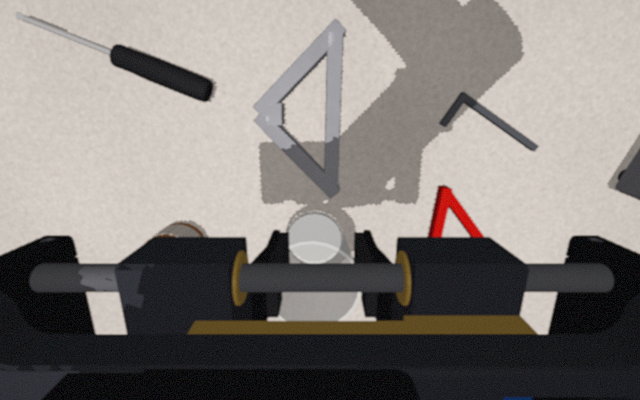

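View pics/w5z.png

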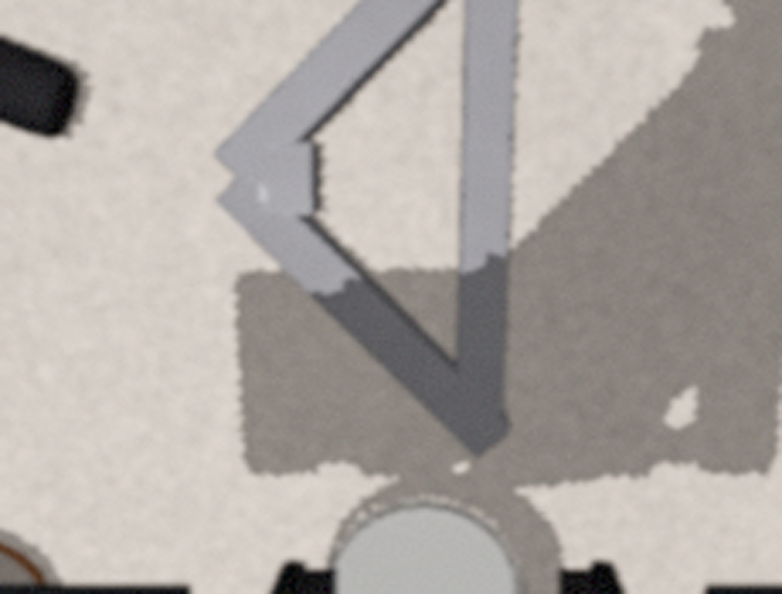

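```bash
cat > fit.py <<'E'
from h import *
from scipy.optimize import minimize
r=8/np.sqrt(2)*1.0
c=8*np.sqrt(2)
# pieces in mm (square frame)
PC=[np.array([[-55,-65],[65,-65],[65,-49],[-55,-49]]),np.array([[-65,-55],[-65,65],[-49,65],[-49,-55]]),
    np.array([[65-0,-65],[65,-65+c],[-65+c,65],[-65,65],[-65,65-c],[65-c,-65]]),np.array([[-55,-55],[-40,-55],[-55,-40]])]
def render(p,x,y,yaw,S=4,h=.024,w=640,hh=400):
    R=np.array([[np.cos(yaw),-np.sin(yaw)],[np.sin(yaw),np.cos(yaw)]])
    m=np.zeros((hh*S,w*S),np.uint8)
    for q in PC:
        Q=(q/1000)@R.T+[x,y]
        pts=np.array([proj(p,[a,b,z]) for z in (0,h) for a,b in Q])
        pts=((pts+.5)*S).astype(np.float32)
        cv2.fillConvexPoly(m,cv2.convexHull(pts).astype(np.int32),255)
    return cv2.resize(m,(w,hh),interpolation=cv2.INTER_AREA)/255.
def fit(p,mask,x0):
    f=lambda v: np.abs(render(p,v[0]/1000,v[1]/1000,np.radians(v[2]))-mask).sum()
    best=None
    r=minimize(f,x0,method="Nelder-Mead",options=dict(initial_simplex=np.array([x0,x0+[6,0,0],x0+[0,6,0],x0+[0,0,5]]),xatol=.05,fatol=.5))
    r=minimize(f,r.x,method="Nelder-Mead",options=dict(initial_simplex=np.array([r.x,r.x+[2,0,0],r.x+[0,2,0],r.x+[0,0,2]]),xatol=.05,fatol=.5))
    return r
E
python3 - <<'E'
from fit import *
import pickle
p=pickle.load(open("p5.pkl","rb")); M=pickle.load(open("m5.pkl","rb"))
m=M[1].astype(float); print(ray(p,(335,108),.024))
print([ray(p,u,.024) for u in [(253.8,120.6),(329.7,196.4),(253.2,106),(333,20)]])
r=fit(p,m,np.array([520.,-350,-24])); print(r.x,r.fun,m.sum())
o=p["image"].copy(); R=render(p,r.x[0]/1e3,r.x[1]/1e3,np.radians(r.x[2]))
cs,_=cv2.findContours((R>.5).astype(np.uint8),cv2.RETR_LIST,cv2.CHAIN_APPROX_NONE); cv2.drawContours(o,cs,-1,(0,255,0),1)
cs,_=cv2.findContours(M[1].astype(np.uint8),cv2.RETR_LIST,cv2.CHAIN_APPROX_NONE); cv2.drawContours(o,cs,-1,(0,0,255),1)
cv2.imwrite("pics/fit5.png",cv2.resize(o[0:220,200:420],None,fx=2.7,fy=2.7,interpolation=cv2.INTER_NEAREST))
E
```

```text
[ 0.53000456 -0.33181843  0.024     ]
[array([ 0.45466233, -0.37429702,  0.024     ]), array([ 0.55964885, -0.42282101,  0.024     ]), array([ 0.44961289, -0.36043146,  0.024     ]), array([ 0.49792279, -0.25616173,  0.024     ])]
[ 530.55662278 -339.09012525  -25.06270036] 484.95294117647063 6399.0
```

View pics/fit5.png

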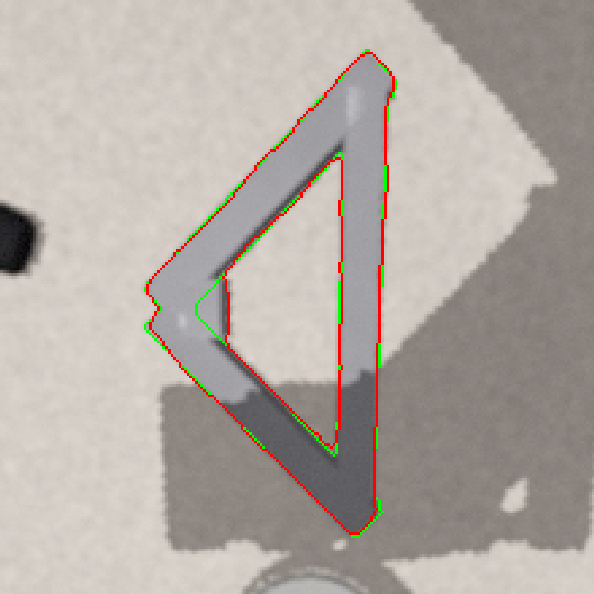

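```bash
python3 - <<'E'
from h import *
P=[.5306,-.3391]; O=ori(-70.1)
env.gripper_to(.6,50)
env.goto(P+[.09],O)
r=env.move_straight(P+[.003],rate=.08,force_limit=6)
s=env.read_state(); print(r,s["position"],s["tool_rot"],s["force"],s["clock"])
if not r or s["position"][2]<.006:
    env.gripper_to(0,50)
    s=env.read_state(); print(s["opening"],s["position"],s["force"],s["wrist_torque"],s["clock"])
    grab("wrist","w6"); grab("side","s6")
E
```

```text
False [ 0.53108906 -0.33927702  0.00365477] [-8.99449313e+01 -5.17097053e-02 -7.00903699e+01] [ 0.01985833  0.66255698 -0.0129488 ] 16.2583
0.17913139478371834 [ 0.53055319 -0.33911298  0.00303955] [-0.24969003 -0.31089973  1.14315603] [-0.01466834 -0.04577745  0.0247355 ] 16.9667
```

View pics/w6.png

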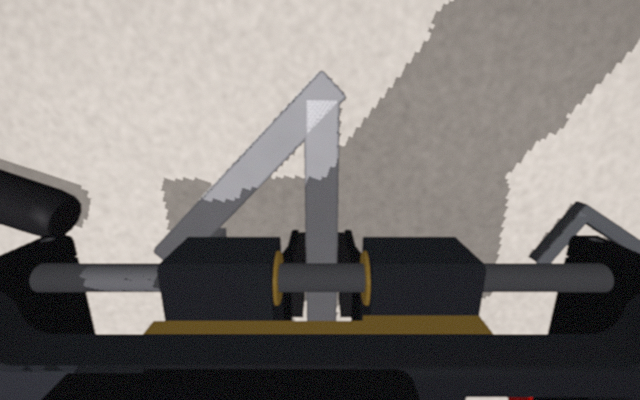

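View pics/s6.png

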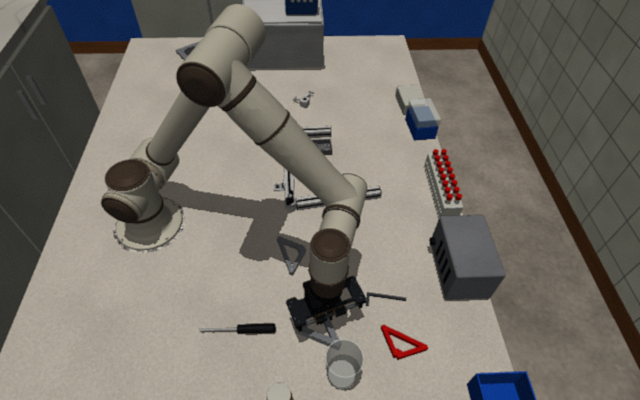

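```bash
cat >> h.py <<'E'
PV=np.array([.4412,.0495]); FY=1.8
def w(fx,fy):
    a=np.radians(FY); return list(PV+np.array([np.cos(a)*fx-np.sin(a)*fy,np.sin(a)*fx+np.cos(a)*fy])/1000)
def fr(pos):
    a=np.radians(FY); d=(np.array(pos[:2])-PV)*1000; return np.array([np.cos(a)*d[0]+np.sin(a)*d[1],-np.sin(a)*d[0]+np.cos(a)*d[1]])
def ff(f):
    a=np.radians(FY); return np.array([np.cos(a)*f[0]+np.sin(a)*f[1],-np.sin(a)*f[0]+np.cos(a)*f[1],f[2]])
def st(tag=""):
    s=env.read_state(); print(tag,"fr",np.round(fr(s["position"]),1),"z",round(s["position"][2]*1000,1),"yaw",round(s["tool_rot"][2],2),"F",np.round(ff(s["force"]),1),"T",np.round(s["wrist_torque"],2),"op",round(s["opening"]*87,2),"t",round(s["clock"],2)); return s
YH=FY+45-90
E
python3 - <<'E'
from h import *
env.move_straight([.5306,-.3391,.15],rate=.15); st("lift")
env.goto(w(88,112)+[.15],ori(YH)); st("over")
env.move_straight(w(88,112)+[.05],rate=.12)
st("low")
p=grab("wrist","w7"); grab("side","s7"); q=grab("top"); cv2.imwrite("pics/t7.png",cv2.resize(q["image"][120:240,200:360],None,fx=4,fy=4,interpolation=cv2.INTER_CUBIC))
import pickle; pickle.dump((p,q),open("p7.pkl","wb"))
E
```

```text
lift fr [  76.3 -390.7] z 148.5 yaw -70.12 F [ 0.   0.7 -4.5] T [ 0.   -0.25  0.02] op 15.6 t 18.2
over fr [ 88.3 111.2] z 150.0 yaw -43.27 F [-0.1 -0.8 -3.9] T [-0.02 -0.24  0.02] op 15.66 t 20.02
low fr [ 88.8 112.3] z 50.7 yaw -43.19 F [ 0.2 -0.5 -4.3] T [ 0.02 -0.3  -0.01] op 15.52 t 21.01
```

View pics/w7.png

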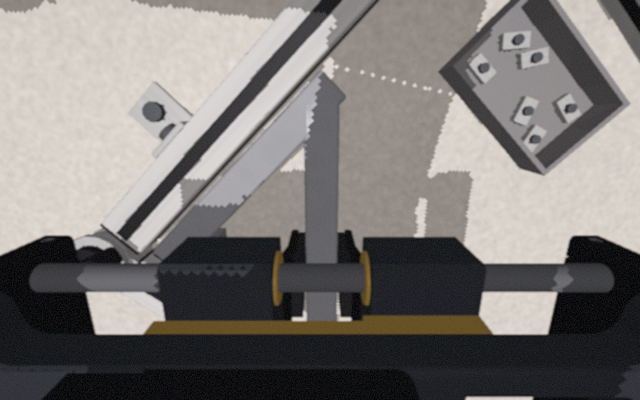

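View pics/s7.png

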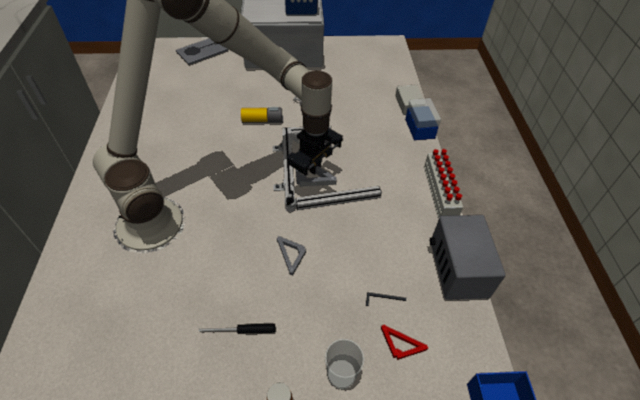

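View pics/t7.png

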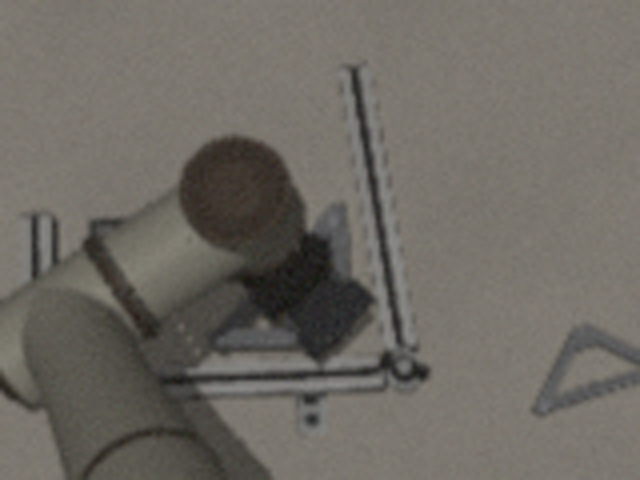

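```bash
python3 - <<'E'
from h import *
r=env.move_straight(w(88,112)+[.0025],rate=.06,force_limit=8); print(r); st("down")
env.dwell(.3); st()
# contact fixed rail
r=env.move_straight(w(72,112)+[.0025],rate=.02,force_limit=5); print(r); s=st("x contact")
grab("wrist","w8"); grab("side","s8")
E
```

```text
True
down fr [ 87.2 111.6] z 3.0 yaw -43.19 F [-1.1 -0.6  4.2] T [ 0.05 -0.03 -0.  ] op 15.5 t 21.9
 fr [ 87.2 111.6] z 3.0 yaw -43.2 F [-1.1 -0.2  5.5] T [ 0.13 -0.06 -0.03] op 15.59 t 22.2
True
x contact fr [ 86.9 111.7] z 3.0 yaw -43.18 F [-0.3 -0.1  3. ] T [ 0.1  -0.1   0.09] op 15.62 t 22.45
```

View pics/w8.png

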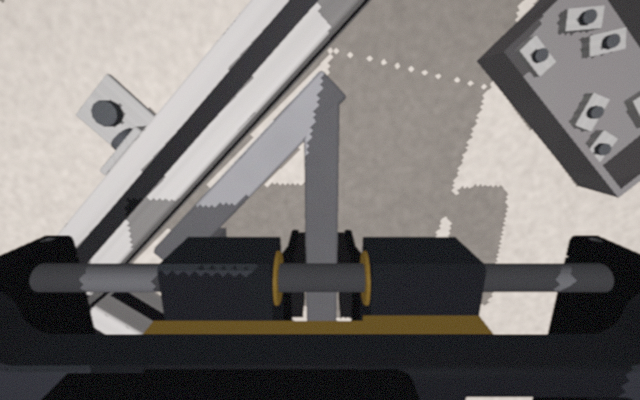

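```bash
python3 - <<'E'
from h import *
Z=.0035
env.move_straight(w(87,112)+[Z],rate=.05); s=st("z"); 
for x in np.arange(86,71,-1.5):
    env.move_straight(w(x,112)+[Z],rate=.05); s=st(f"x {x}")
    if ff(s["force"])[0]>6: break
E
```

```text
z fr [ 86.5 111.8] z 3.0 yaw -43.22 F [-1.1  0.4 -0. ] T [ 0.22 -0.08  0.02] op 15.76 t 22.8
x 86.0 fr [ 85.7 111.8] z 3.0 yaw -43.22 F [ 1.3  0.  -3.2] T [ 0.09 -0.33 -0.03] op 15.89 t 23.05
x 84.5 fr [ 83.9 111.7] z 3.1 yaw -43.22 F [ 0.3  0.1 -4.1] T [ 0.08 -0.24  0.08] op 15.65 t 23.3
x 83.0 fr [ 82.7 111.9] z 3.4 yaw -43.21 F [-0.1  0.1 -4.7] T [ 0.07 -0.22  0.  ] op 15.68 t 23.55
x 81.5 fr [ 81.3 111.9] z 3.5 yaw -43.2 F [-0.7 -0.1 -4. ] T [ 0.08 -0.21  0.01] op 15.86 t 23.8
x 80.0 fr [ 80.5 112.3] z 3.7 yaw -43.19 F [ 1.   1.6 -3.5] T [ 0.18 -0.66  0.01] op 15.64 t 24.05
x 78.5 fr [ 80.5 112.8] z 4.2 yaw -43.16 F [ 4.4 -0.7 -5.1] T [-0.03 -1.77  0.  ] op 15.63 t 24.3
x 77.0 fr [ 80.6 113.4] z 4.6 yaw -43.14 F [ 7.8 -0.8 -5.5] T [-0.19 -2.53 -0.09] op 15.41 t 24.55
```

```bash
python3 - <<'E'
from h import *
Z=.0015
for y in np.arange(112,78,-2.):
    env.move_straight(w(77,y)+[Z],rate=.05); s=st(f"y {y}")
    f=ff(s["force"])
    if f[1]>11 or f[0]>15 or f[2]>15: break
E
```

```text
y 112.0 fr [ 80.5 113.4] z 3.2 yaw -43.12 F [ 6.7 -0.6 -0.2] T [-0.19 -1.93 -0.11] op 15.79 t 24.8
y 110.0 fr [ 80.5 111.8] z 3.2 yaw -43.12 F [ 6.4  0.6 -1.6] T [ 0.16 -1.74 -0.04] op 15.93 t 25.05
y 108.0 fr [ 80.6 109.9] z 3.3 yaw -43.12 F [ 5.8  0.6 -1. ] T [ 0.3  -1.65 -0.04] op 15.53 t 25.3
y 106.0 fr [ 80.5 107.9] z 3.2 yaw -43.12 F [ 6.3  1.9 -1.4] T [ 0.32 -1.59 -0.04] op 15.67 t 25.55
y 104.0 fr [ 80.6 105.9] z 3.3 yaw -43.12 F [ 4.8  1.6 -1.4] T [ 0.37 -1.58 -0.1 ] op 15.71 t 25.8
y 102.0 fr [ 80.5 103.9] z 3.2 yaw -43.12 F [ 5.7  1.  -1.1] T [ 0.39 -1.67 -0.05] op 15.53 t 26.05
y 100.0 fr [ 80.5 101.9] z 3.2 yaw -43.12 F [ 5.2  1.2 -1.2] T [ 0.31 -1.62 -0.09] op 15.64 t 26.3
y 98.0 fr [80.6 99.9] z 3.3 yaw -43.12 F [ 5.4  1.5 -1. ] T [ 0.36 -1.57 -0.06] op 15.4 t 26.55
y 96.0 fr [80.6 97.9] z 3.3 yaw -43.12 F [ 5.9  0.7 -0.7] T [ 0.33 -1.6  -0.02] op 15.53 t 26.8
y 94.0 fr [80.6 96.4] z 3.3 yaw -43.11 F [ 5.4  3.5 -0.8] T [ 0.88 -1.29 -0.05] op 15.39 t 27.05
y 92.0 fr [80.6 94.6] z 3.3 yaw -43.1 F [ 4.3  5.1 -1.2] T [ 1.2  -1.19 -0.04] op 15.5 t 27.3
y 90.0 fr [80.7 92.7] z 3.3 yaw -43.1 F [ 3.9  5.3 -1. ] T [ 1.32 -1.09  0.04] op 15.7 t 27.55
y 88.0 fr [80.7 90.8] z 3.4 yaw -43.1 F [ 3.4  5.2 -1.5] T [ 1.39 -1.07  0.06] op 15.75 t 27.8
y 86.0 fr [80.7 88.8] z 3.3 yaw -43.09 F [ 3.9  4.8 -0.7] T [ 1.41 -1.1  -0.  ] op 15.55 t 28.05
y 84.0 fr [80.7 86.8] z 3.3 yaw -43.09 F [ 4.1  4.8 -1. ] T [ 1.38 -1.1   0.05] op 15.61 t 28.3
y 82.0 fr [80.7 84.7] z 3.3 yaw -43.09 F [ 3.7  5.1 -0.8] T [ 1.4  -1.1   0.06] op 15.48 t 28.55
y 80.0 fr [80.7 82.7] z 3.3 yaw -43.09 F [ 4.2  5.2 -1.4] T [ 1.36 -1.12  0.09] op 15.41 t 28.8
```

```bash
python3 - <<'E'
from h import *
Z=.0005
for y in np.arange(80,70,-1.):
    env.move_straight(w(74,y)+[Z],rate=.03); s=st(f"y {y}")
    f=ff(s["force"])
    if f[1]>10 or f[0]>18 or f[2]>15: break
grab("side","s9"); grab("wrist","w9")
E
```

```text
y 80.0 fr [80.6 83. ] z 3.4 yaw -43.04 F [ 9.2  0.6 -0.2] T [ 0.09 -2.67 -0.14] op 15.74 t 29.06
y 79.0 fr [80.6 82.8] z 3.5 yaw -43.05 F [8.9 4.  0.8] T [ 1.09 -2.27 -0.06] op 15.32 t 29.31
y 78.0 fr [80.6 82.2] z 3.5 yaw -43.05 F [7.4 5.7 0.2] T [ 1.55 -1.89 -0.01] op 15.52 t 29.56
y 77.0 fr [80.7 81.4] z 3.6 yaw -43.05 F [7.7 7.2 1.4] T [ 1.77 -1.83 -0.16] op 15.88 t 29.81
y 76.0 fr [80.7 80.4] z 3.6 yaw -43.04 F [6.6 7.7 1.3] T [ 1.88 -1.78 -0.09] op 15.52 t 30.06
y 75.0 fr [80.6 79.4] z 3.6 yaw -43.05 F [6.9 7.  1.3] T [ 1.94 -1.73 -0.03] op 15.64 t 30.31
y 74.0 fr [80.7 79.1] z 3.6 yaw -43.06 F [4.7 9.9 1.5] T [ 2.61 -1.41 -0.16] op 15.76 t 30.56
y 73.0 fr [80.9 78.7] z 3.7 yaw -43.08 F [ 5.1 12.5  0.9] T [ 3.37 -1.17 -0.25] op 15.66 t 30.81
```

View pics/w9.png

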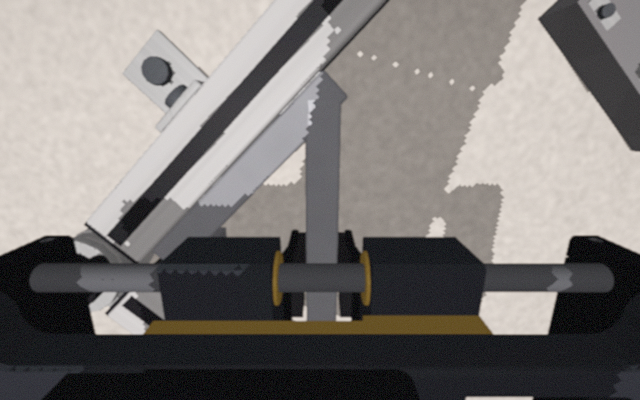

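```bash
python3 - <<'E'
from h import *
import pickle
Z=.0003
env.move_straight(w(70,73)+[Z],rate=.02); s=st("x70")
env.dwell(.3); s=st()
a=grab("side"); b=grab("top"); pickle.dump((a,b),open("p10.pkl","wb"))
cv2.imwrite("pics/s10.png",cv2.resize(a["image"][115:215,260:400],None,fx=5.5,fy=5.5,interpolation=cv2.INTER_CUBIC))
cv2.imwrite("pics/t10.png",cv2.resize(b["image"][120:235,195:320],None,fx=5,fy=5,interpolation=cv2.INTER_CUBIC))
E
```

```text
x70 fr [80.8 79.1] z 4.4 yaw -42.98 F [14.2  6.2 -0.9] T [ 1.77 -3.85 -0.16] op 15.67 t 31.26
 fr [80.8 79.1] z 4.4 yaw -42.98 F [13.9  7.4 -1.5] T [ 1.82 -3.74 -0.17] op 15.89 t 31.56
```

View pics/s10.png

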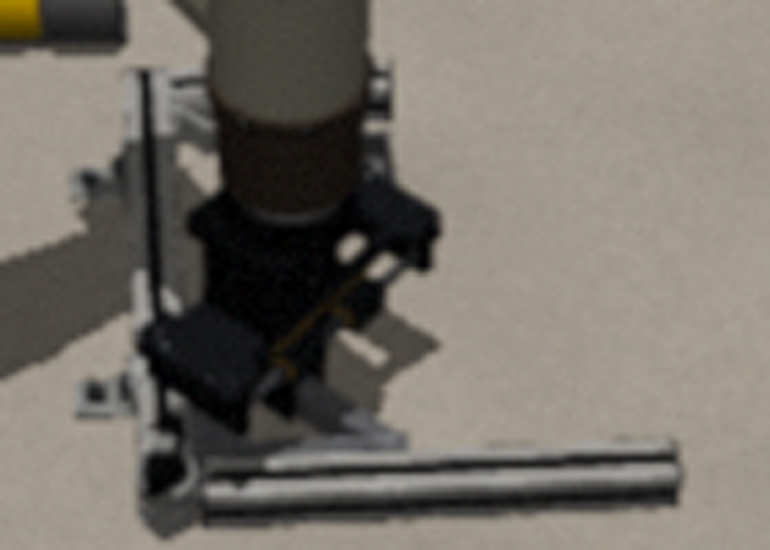

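View pics/t10.png

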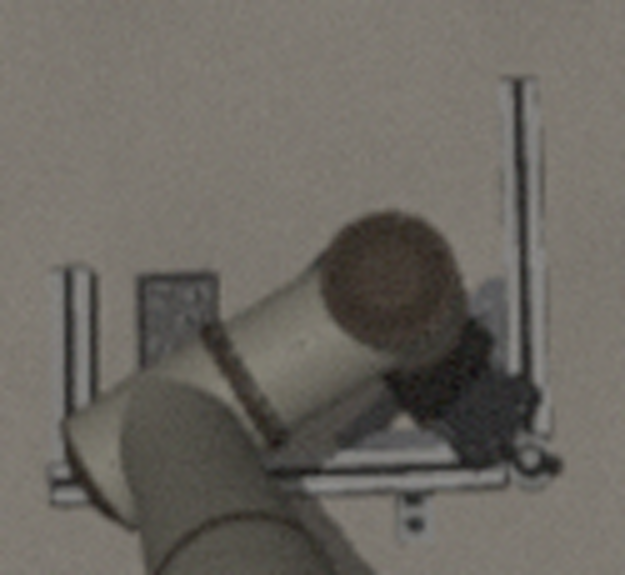

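```bash
cat > ang.py <<'E'
from h import *
def groove(p,img,A,B,half=2.5,z=.03,n=80):
    # subpixel dark line between world pts A,B (xy); returns line angle world deg + resid
    g=cv2.cvtColor(img,cv2.COLOR_BGR2GRAY).astype(np.float32)
    a=proj(p,[*A,z]);b=proj(p,[*B,z]);d=(b-a)/np.linalg.norm(b-a);nrm=np.array([-d[1],d[0]])
    pts=[]
    t=np.linspace(-half,half,41)
    for s in np.linspace(0,1,n):
        c=a+(b-a)*s; q=c+t[:,None]*nrm
        v=cv2.remap(g,q[:,0].astype(np.float32)[None],q[:,1].astype(np.float32)[None],cv2.INTER_CUBIC)[0]
        wgt=np.clip(np.median(v)-v,0,None)
        if wgt.sum()<30: continue
        o=(wgt*t).sum()/wgt.sum(); X=ray(p,c+o*nrm,z); pts.append(X[:2])
    pts=np.array(pts); m=np.median(pts,0)
    e=np.array(B)-np.array(A); e/=np.linalg.norm(e); n2=np.array([-e[1],e[0]])
    u=(pts-m)@e; v=(pts-m)@n2; k=np.ones(len(u),bool)
    for _ in range(4):
        c=np.polyfit(u[k],v[k],1); r=v-np.polyval(c,u); k=abs(r)<2*np.std(r[k])+1e-6
    return np.degrees(np.arctan2(e[1],e[0])+np.arctan(c[0])),len(u),np.std(r[k])*1e3, m+n2*c[1]
E
python3 - <<'E'
from ang import *
import pickle
a,b=pickle.load(open("p10.pkl","rb"))
t0=cv2.imread("pics/top0.png"); s0=cv2.imread("pics/side0.png")
for nm,p,im0 in (("top",b,t0),("side",a,s0)):
    for z in (.03,.025):
        print(nm,z,"fixed0",groove(p,im0,w(0,40),w(0,350),z=z),"end0",groove(p,im0,w(30,345),w(145,345),z=z))
        print("   end",groove(p,p["image"],w(60,345),w(140,345),z=z),"swing",groove(p,p["image"],w(110,0),w(295,0),z=z))
        th=np.radians(8.3); print("   swing0",groove(p,im0,w(60*np.cos(th),60*np.sin(th)),w(290*np.cos(th),290*np.sin(th)),half=3.5,z=z))
E
```

```text
top 0.03 fixed0 (np.float64(91.72335243911796), 80, np.float64(0.19258635843515962), array([0.43533005, 0.24474647])) end0 (np.float64(1.7501880374238448), 80, np.float64(0.16705054298567212), array([0.51748645, 0.39538872]))
   end (np.float64(1.4328100981398564), 80, np.float64(0.1172961820396315), array([0.53014218, 0.39569361])) swing (np.float64(1.3172283604975887), 80, np.float64(0.20610343864291183), array([0.64286663, 0.05289933]))
   swing0 (np.float64(8.869825210797307), 80, np.float64(0.12797306341212747), array([0.61316117, 0.07508692]))
top 0.025 fixed0 (np.float64(91.73780061874949), 80, np.float64(0.19577685389806418), array([0.43599444, 0.24477856])) end0 (np.float64(1.7046883938296007), 80, np.float64(0.15776102041770743), array([0.517496  , 0.39653553]))
   end (np.float64(1.4383729100913176), 80, np.float64(0.13085447675394762), array([0.53015029, 0.3968319 ])) swing (np.float64(1.3162002307675118), 80, np.float64(0.207277352626177), array([0.64286421, 0.05299527]))
   swing0 (np.float64(8.870792298087894), 80, np.float64(0.14782425110518696), array([0.61316362, 0.
[... 419 characters left out ...]
array([0.64317944, 0.0546961 ]))
   swing0 (np.float64(8.93911828780925), 80, np.float64(0.18795958919905478), array([0.61230623, 0.07634935]))
side 0.025 fixed0 (np.float64(91.79011243517374), 80, np.float64(0.21518619094576086), array([0.43688057, 0.23450767])) end0 (np.float64(0.5926405731829796), 80, np.float64(0.4162923578357148), array([0.51775078, 0.40169588]))
   end (np.float64(-8.460825385394672), 6, np.float64(0.32749326674710577), array([0.51562383, 0.40253386])) swing (np.float64(1.4000475121100597), 80, np.float64(0.32747661696267577), array([0.64343871, 0.05883998]))
   swing0 (np.float64(9.090029929596176), 80, np.float64(0.27967431239075236), array([0.61217942, 0.08026122]))
```

```bash
sed -i 's/PV=.*/PV=np.array([.4412,.0483]); FY=1.75/' h.py; python3 - <<'E'
from h import *
O=ori(YH)
env.move_straight(w(83,82)+[.0035],rate=.05); st("back")
env.move_straight(w(86,88)+[.0035],rate=.05); st("back2")
env.move_straight(w(88,90)+[.09],rate=.2); st("up")
env.goto(w(311,-92)+[.09],O); st("over")
env.move_straight(w(311,-92)+[.012],rate=.12); st("down")
b=grab("top"); a=grab("side","s11")
import pickle; pickle.dump((a,b),open("p11.pkl","wb"))
cv2.imwrite("pics/t11.png",cv2.resize(b["image"][110:260,240:400],None,fx=4,fy=4,interpolation=cv2.INTER_CUBIC))
from ang import groove
print(groove(b,b["image"],w(110,0),w(295,0)),groove(b,b["image"],w(0,40),w(0,340)))
print(groove(a,a["image"],w(110,0),w(295,0)))
E
```

```text
back fr [82.  81.5] z 3.0 yaw -43.21 F [-1.1  1.2 -4. ] T [ 0.12 -0.32 -0.  ] op 15.68 t 32.12
back2 fr [85.8 88.2] z 3.2 yaw -43.2 F [-0.6 -0.4 -4.1] T [ 0.04 -0.19  0.04] op 15.88 t 32.4
up fr [86.8 89.6] z 89.1 yaw -43.25 F [-0.8 -0.3 -4.7] T [ 0.02 -0.19  0.01] op 15.66 t 32.98
over fr [309.9 -91. ] z 88.8 yaw -43.21 F [-0.3  0.7 -4.9] T [ 0.07 -0.19  0.02] op 16.02 t 34.09
down fr [311.9 -91.8] z 13.1 yaw -43.21 F [-0.1  0.4 -3.9] T [-0.01 -0.29  0.02] op 15.93 t 34.89
(np.float64(2.8480750772615173), 79, np.float64(1.6153609276342782), array([0.64405813, 0.05238032])) (np.float64(90.49153977468409), 65, np.float64(2.016816291959045), array([0.43059176, 0.24380564]))
(np.float64(1.4386345578319648), 80, np.float64(0.3602064961479764), array([0.64327721, 0.05469602]))
```

View pics/t11.png

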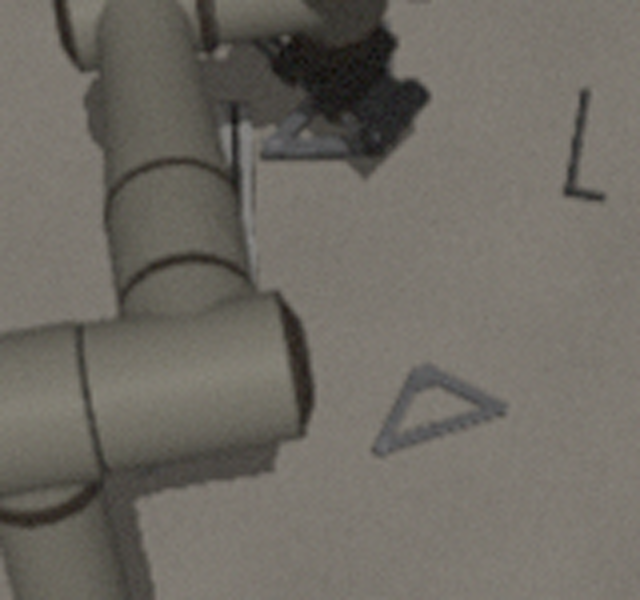

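View pics/s11.png

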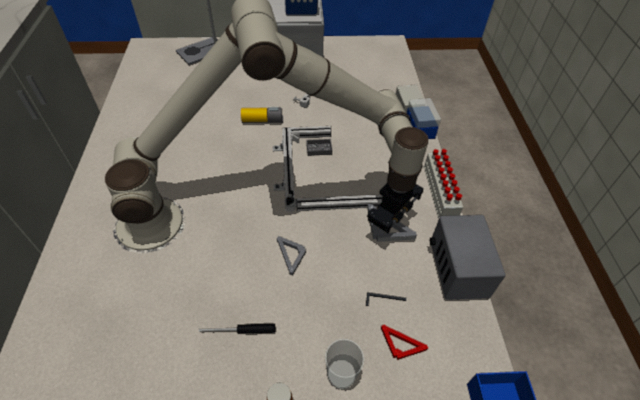

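```bash
python3 - <<'E'
from h import *
from ang import groove
for y in (-82,-78,-74,-70,-67):
    env.move_straight(w(311,y)+[.012],rate=.06); s=st(y)
    if ff(s["force"])[1]<-9: break
env.move_straight(w(311,-95)+[.012],rate=.1)
env.move_straight(w(311,-95)+[.09],rate=.2)
a=grab("side","s12")
th=np.radians(3)
print(groove(a,a["image"],w(110,110*np.tan(th)),w(290,290*np.tan(th)),half=3.5)); st()
E
```

```text
-82 fr [311.2 -81.3] z 12.5 yaw -43.2 F [-0.3 -0.7 -4.5] T [ 0.05 -0.2   0.  ] op 15.79 t 35.31
-78 fr [311.  -77.9] z 12.0 yaw -43.24 F [-0.7 -1.  -3.8] T [-0.04 -0.23  0.05] op 15.75 t 35.56
-74 fr [311.  -73.9] z 11.9 yaw -43.24 F [ 0.3 -1.6 -4.8] T [-0.32 -0.26  0.02] op 15.78 t 35.81
-70 fr [311.  -69.7] z 12.0 yaw -43.24 F [-0.3 -0.3 -4.3] T [-0.3  -0.27  0.04] op 15.68 t 36.06
-67 fr [310.9 -66.7] z 11.9 yaw -43.25 F [-0.3 -0.9 -4.7] T [-0.35 -0.27  0.06] op 15.91 t 36.31
(np.float64(3.6043167945310293), 79, np.float64(0.5356544728531916), array([0.63919341, 0.06646853]))
 fr [309.4 -94.5] z 87.8 yaw -43.27 F [-0.8 -0.5 -5.3] T [ 0.03 -0.18 -0.01] op 15.69 t 37.33
```

```bash
cat > push.py <<'E'
from h import *
from ang import groove
def rail():
    out=[]
    for n in ("top","side"):
        p=grab(n); best=None
        for th in (0,1,2,3):
            t=np.tan(np.radians(th))
            try: g=groove(p,p["image"],w(120,120*t),w(293,293*t),half=2.5)
            except Exception: continue
            if best is None or g[2]<best[2]: best=g
        out.append((round(best[0]-(1.73 if n=="top" else 1.80),2),round(best[2],2)))
    return out
E
python3 - <<'E'
from push import *
O=ori(YH)
env.goto(w(88,100)+[.09],O); st("over")
env.move_straight(w(87,99)+[.0045],rate=.12); st("down")
env.move_straight(w(82,99)+[.001],rate=.05); st("x82")
for x in (79,76,73,70):
    env.move_straight(w(x,99)+[-.001],rate=.05)
st("x")
print(rail())
for y in (97,94,91,88):
    env.move_straight(w(70,y)+[-.002],rate=.05); st(y)
print(rail()); grab("wrist","w13")
E
```

```text
over fr [ 89.2 100. ] z 90.1 yaw -43.26 F [-0.  -0.2 -5. ] T [ 0.06 -0.3  -0.05] op 15.7 t 38.47
down fr [87.7 99. ] z 4.6 yaw -43.27 F [ 0.2  1.  -4.1] T [ 0.01 -0.28  0.03] op 15.84 t 39.33
x82 fr [ 84.5 100.1] z 2.9 yaw -43.16 F [ 2.7 -1.1  4.2] T [-0.26 -1.    0.07] op 15.53 t 39.61
x fr [ 80.5 102.4] z 3.5 yaw -43.03 F [18.4 -6.   5.3] T [-1.89 -5.06 -0.19] op 15.75 t 40.61
[(np.float64(2.13), np.float64(0.2)), (np.float64(2.81), np.float64(0.32))]
97 fr [ 80.6 101.9] z 2.9 yaw -43.02 F [15.5  1.   7. ] T [-0.18 -3.87 -0.13] op 15.8 t 40.96
94 fr [80.6 99.6] z 2.9 yaw -43.01 F [13.6  3.5  7.1] T [ 0.74 -3.41 -0.18] op 15.55 t 41.21
91 fr [80.6 96.9] z 2.9 yaw -43.01 F [13.1  5.2  7.3] T [ 1.05 -3.21 -0.11] op 15.62 t 41.46
88 fr [80.6 94. ] z 2.9 yaw -43.01 F [12.6  4.9  7.9] T [ 1.21 -3.12 -0.1 ] op 15.92 t 41.71
[(np.float64(2.19), np.float64(0.16)), (np.float64(2.82), np.float64(0.34))]
```

```bash
python3 - <<'E'
from push import *
for y in (85,82,80,78,77,76,75):
    env.move_straight(w(70,y)+[-.001],rate=.05); s=st(y); r=rail(); print("   ",r)
    if r[0][0]<.35 or ff(s["force"])[1]>12: break
E
```

```text
85 fr [80.7 90.8] z 3.5 yaw -43.02 F [13.7  4.9  4. ] T [ 1.11 -3.54 -0.14] op 15.78 t 42.11
    [(np.float64(2.16), np.float64(0.2)), (np.float64(2.81), np.float64(0.32))]
82 fr [80.6 87.9] z 3.4 yaw -43.02 F [12.9  5.4  3.8] T [ 1.26 -3.55 -0.13] op 15.74 t 42.46
    [(np.float64(2.76), np.float64(0.15)), (np.float64(2.83), np.float64(0.3))]
80 fr [80.7 86.4] z 3.4 yaw -43.02 F [12.8  7.6  4.4] T [ 1.93 -3.18 -0.11] op 15.47 t 42.81
    [(np.float64(0.87), np.float64(0.16)), (np.float64(2.29), np.float64(0.27))]
78 fr [80.7 84.6] z 3.4 yaw -43.02 F [11.4  7.7  4.3] T [ 2.17 -3.06 -0.14] op 15.78 t 43.16
    [(np.float64(1.88), np.float64(0.19)), (np.float64(1.58), np.float64(0.27))]
77 fr [80.7 83.7] z 3.4 yaw -43.01 F [11.9  8.8  4.2] T [ 2.43 -2.94  0.  ] op 15.29 t 43.51
    [(np.float64(1.89), np.float64(0.15)), (np.float64(0.78), np.float64(0.25))]
76 fr [80.7 82.8] z 3.4 yaw -43.01 F [10.7  9.8  4.3] T [ 2.51 -2.93 -0.07] op 15.83 t 43.86
    [(np.float64(0.68), np.float64(0.19)), (np.float64(1.36), np.float64(0.26))]
75 fr [80.7 81.8] z 3.4 yaw -43.01 F [12.2  9.4  3.9] T [ 2.52 -2.88 -0.11] op 15.63 t 44.21
    [(np.float64(0.87), np.float64(0.19)), (np.float64(1.74), np.float64(0.26))]
```

```bash
cat > push.py <<'E'
from h import *
from ang import groove
def rail(th0):
    out=[]
    for n,off in (("top",1.73),("side",1.80)):
        p=grab(n); th=th0
        try:
            # initial anchor: known groove offset in this camera (side sees line ~2mm shifted)
            dy=0 if n=="top" else 1.7
            t=np.tan(np.radians(th)); A=w(120,120*t+dy);B=w(293,293*t+dy)
            for h in (3.0,2.2,1.8,1.8):
                g=groove(p,p["image"],A,B,half=h)
                a=np.radians(g[0]); m=g[3]; d=np.array([np.cos(a),np.sin(a)])
                f0=fr([*m])[0]
                A=list(m+d*(120-f0)/1000);B=list(m+d*(293-f0)/1000)
            out.append((float(round(g[0]-off,2)),float(round(g[2],2)),float(np.round(fr(A)[1],1)),float(np.round(fr(B)[1],1))))
        except Exception as e: out.append(repr(e)[:40])
    return out
E
python3 - <<'E'
from push import *
st(); print(rail(.8)); print(rail(1.2))
for y in (74.5,74):
    env.move_straight(w(70,y)+[-.001],rate=.05); s=st(y); r=rail(max(0,(fr(s["position"])[1]-80)/2.3)); print("   ",r)
E
```

```text
fr [80.7 81.8] z 3.4 yaw -43.01 F [11.7  9.6  4.8] T [ 2.5  -2.9  -0.05] op 15.36 t 44.31
[(0.57, 0.3, 0.7, 2.4), (0.66, 0.38, 1.9, 4.1)]
[(0.58, 0.25, 0.7, 2.4), (0.65, 0.39, 1.9, 4.1)]
74.5 fr [80.7 81.3] z 3.4 yaw -43.01 F [11.6 10.5  3.5] T [ 2.58 -2.9  -0.07] op 15.31 t 44.76
    [(0.33, 0.28, 0.4, 1.3), (0.51, 0.36, 1.5, 3.2)]
74 fr [80.7 80.9] z 3.4 yaw -43.01 F [11.2 10.3  4.2] T [ 2.64 -2.89 -0.1 ] op 15.99 t 45.11
    [(-0.02, 0.35, 0.2, 0.0), (0.02, 0.38, 1.4, 1.6)]
```

```bash
python3 - <<'E'
from push import *
import pickle
p=grab("wrist"); pickle.dump(p,open("p14.pkl","wb")); st(); print(p["position"],p["orientation"])
cv2.imwrite("pics/w14z.png",cv2.resize(p["image"][0:260,120:400],None,fx=2.8,fy=2.3,interpolation=cv2.INTER_CUBIC))
E
```

```text
fr [80.7 80.9] z 3.4 yaw -43.01 F [10.7 10.4  3.6] T [ 2.62 -2.87 -0.08] op 15.43 t 45.26
[0.46138963 0.179944   0.16481075] [-16.17183297  -1.44298571  46.99412202]
```

View pics/w14z.png

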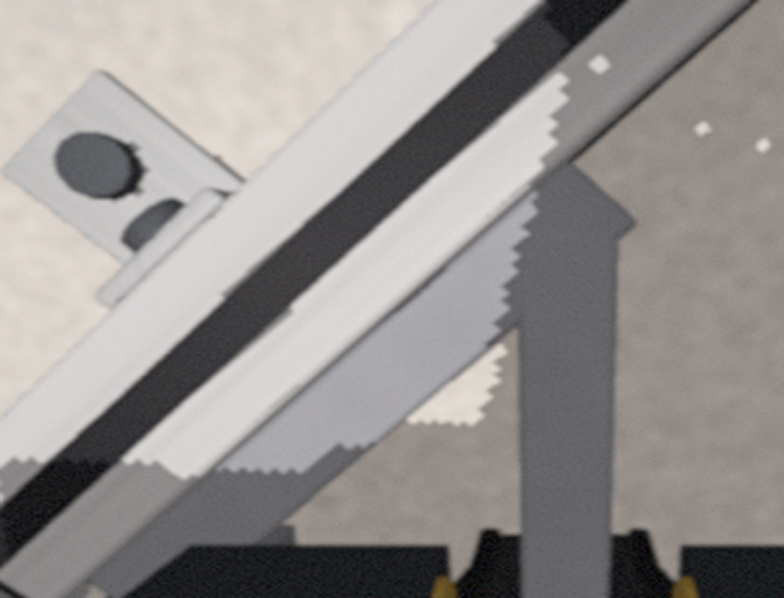

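```bash
python3 - <<'E'
from push import *
s=env.read_state(); print(s["tool_rot"])
R=Ro.from_euler('xyz',s["tool_rot"],degrees=True).as_matrix(); print(R[:,1], "frame comps deg", np.degrees(ff(R[:,1]))[:2])
# square yaw from jaws axis
z=R[:,2]; print("jaw yaw", np.degrees(np.arctan2(z[1],z[0])), "z tilt deg",np.degrees(z[2]), "x tilt",np.degrees(R[2,0]))
E
```

```text
[-88.58134963  -0.48768093 -43.0096227 ]
[ 0.02310974  0.0122996  -0.99965727] frame comps deg [1.34499376 0.66395075]
jaw yaw 47.00245466268797 z tilt deg 1.418454040678023 x tilt 0.48767504576690973
```

```bash
cat >> push.py <<'E'
RN=Ro.from_euler('xyz',[-90,0,YH],degrees=True)
def corr(k,yawoff=0.0,E0=None):
    """command orientation compensating measured tilt E0 (rotvec deg world) by factor k"""
    return (Ro.from_rotvec(np.radians(-k*np.asarray(E0)))*Ro.from_euler('z',yawoff,degrees=True)*RN).as_euler('xyz',degrees=True)
def tilt():
    s=env.read_state(); R=Ro.from_euler('xyz',s["tool_rot"],degrees=True)
    v=np.degrees((R*RN.inv()).as_rotvec()); return v
E
python3 - <<'E'
from push import *
e=tilt(); print("tilt",e)
e0=np.array([e[0],e[1],0]); np.save("e0.npy",e0)
for k in (.35,.7,1.0):
    env.move_straight(w(70.3,74.4)+[-.001],rotation=corr(k,0,e0),rate=.02)
    s=st(k); print("   tilt",np.round(tilt(),2),rail(.0))
E
```

```text
tilt [ 0.701947   -1.3257552   0.24640109]
0.35 fr [80.5 80.7] z 3.0 yaw -43.03 F [11.5  8.8  2.2] T [ 2.27 -3.1  -0.09] op 15.36 t 45.51
   tilt [ 0.41 -0.8   0.22] [(-0.08, 0.32, 0.1, -0.2), (0.0, 0.36, 1.3, 1.5)]
0.7 fr [80.5 80.7] z 2.8 yaw -43.04 F [11.3  7.6  3. ] T [ 2.28 -3.2  -0.06] op 15.89 t 45.86
   tilt [ 0.18 -0.34  0.21] [(-0.1, 0.34, 0.0, -0.3), (-0.03, 0.36, 1.3, 1.3)]
1.0 fr [80.4 80.6] z 2.9 yaw -43.05 F [9.4 7.4 2.1] T [ 2.37 -3.28 -0.06] op 15.78 t 46.21
   tilt [-0.02  0.04  0.2 ] [(-0.07, 0.3, -0.0, -0.3), (-0.02, 0.36, 1.3, 1.4)]
```

```bash
python3 - <<'E'
from push import *
e0=np.load("e0.npy")*1.1; O=corr(1,0,e0)
env.move_straight(w(67.5,74.4)+[-.001],rotation=O,rate=.02); st("x"); print("   ",np.round(tilt(),2),rail(0))
for y in (74.0,73.6,73.2):
    env.move_straight(w(67.5,y)+[-.001],rotation=O,rate=.02); s=st(y); r=rail(0); print("   ",r)
    if ff(s["force"])[1]>11 or r[0][0]<-.25 : break
E
```

```text
x fr [80.4 80.7] z 3.0 yaw -43.01 F [18.4  2.9 -2.6] T [ 1.14 -5.56 -0.05] op 15.73 t 46.6
    [-0.02 -0.12  0.24] [(-0.04, 0.25, -0.1, -0.2), (-0.03, 0.37, 1.3, 1.3)]
74.0 fr [80.4 80.6] z 3.0 yaw -43.02 F [17.2  4.6 -2. ] T [ 1.62 -5.38 -0.09] op 15.65 t 46.95
    [(-0.04, 0.22, -0.1, -0.3), (-0.03, 0.37, 1.3, 1.4)]
73.6 fr [80.4 80.6] z 3.0 yaw -43.02 F [16.5  6.3 -2.5] T [ 2.01 -5.11 -0.07] op 15.68 t 47.3
    [(-0.07, 0.26, -0.0, -0.3), (-0.07, 0.33, 1.3, 1.3)]
73.2 fr [80.4 80.5] z 3.0 yaw -43.01 F [16.2  7.7 -1.9] T [ 2.29 -4.98 -0.11] op 15.48 t 47.65
    [(-0.18, 0.24, -0.1, -0.7), (-0.09, 0.34, 1.2, 1.1)]
```

```bash
python3 - <<'E'
from push import *
e0=np.load("e0.npy")*1.1; O=corr(1,0,e0)
for y in (72.8,72.4,72.0):
    env.move_straight(w(67.5,y)+[-.0015],rotation=O,rate=.02); s=st(y); r=rail(0); r2=rail(0); print("   ",r,r2)
    if ff(s["force"])[1]>11.5 or (r[0][0]+r2[0][0]+r[1][0]+r2[1][0])/4<-.25 : break
E
```

```text
72.8 fr [80.4 80.5] z 2.9 yaw -43.0 F [14.6  8.7  0.9] T [ 2.73 -4.49 -0.12] op 15.65 t 48.0
    [(-0.16, 0.26, -0.1, -0.6), (-0.1, 0.32, 1.2, 1.0)] [(-0.15, 0.24, -0.2, -0.7), (-0.09, 0.28, 1.1, 1.0)]
72.4 fr [80.4 80.4] z 2.9 yaw -43.0 F [13.7 11.  -0.2] T [ 3.16 -4.27 -0.08] op 15.43 t 48.45
    [(-0.14, 0.22, -0.2, -0.7), (-0.09, 0.36, 1.1, 1.0)] [(-0.11, 0.25, -0.3, -0.7), (-0.09, 0.34, 1.1, 1.0)]
72.0 fr [80.4 80.4] z 2.9 yaw -43.0 F [13.4 12.1  0.3] T [ 3.59 -4.1  -0.11] op 15.33 t 48.9
    [(-0.14, 0.25, -0.2, -0.7), (-0.1, 0.34, 1.1, 1.0)] [(-0.13, 0.16, -0.2, -0.7), (-0.09, 0.33, 1.1, 1.0)]
```

```bash
python3 - <<'E'
from push import *
env.dwell(1.0); st("hold"); print(rail(0))
a=grab("side"); b=grab("top","t15")
cv2.imwrite("pics/s15.png",cv2.resize(a["image"][115:215,260:400],None,fx=5.5,fy=5.5,interpolation=cv2.INTER_CUBIC))
E
```

```text
hold fr [80.4 80.4] z 2.9 yaw -43.0 F [13.  11.1  0.3] T [ 3.56 -4.09 -0.11] op 15.4 t 50.1
[(-0.13, 0.24, -0.2, -0.7), (-0.08, 0.34, 1.1, 1.0)]
```

View pics/s15.png

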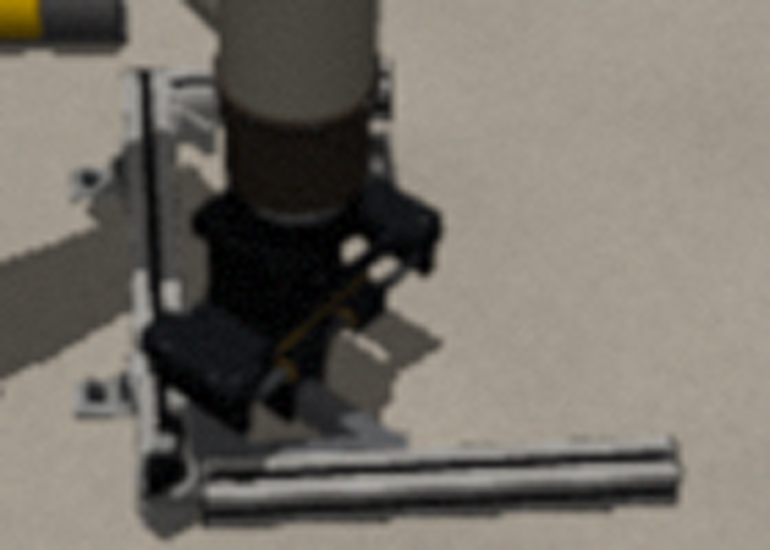

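View pics/t15.png

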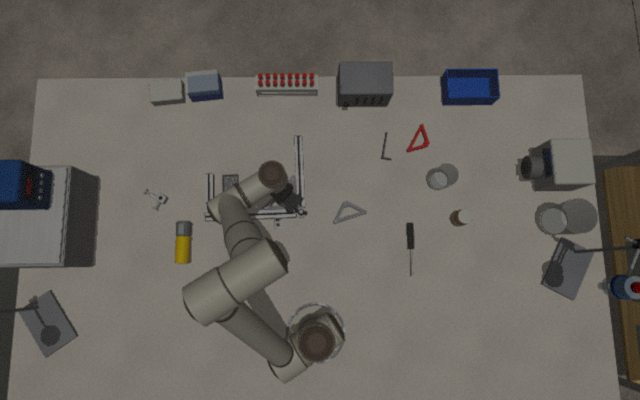

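The top view shows the other objects where they started: beaker (441,177), small square (349,212), red square (418,138), jar (458,217) and screwdriver (410,245). The swinging rail is upright at u≈299, the square is in the corner, and the hold is steady. I'm handing in now.

```bash
python3 - <<'E'
from h import *
print(env.close_job()); st()
E
```

```text
the job is handed in; nothing more can be done
None
the job is handed in; nothing more can be done
```

I freed the clamp knob, then pressed the larger grey square flat into the corner. The job was handed in at about 50 s, with the square still gripped and pressed in. No verdict is reported.

**Knob:** I turned it about 70° anticlockwise, and the torque trace showed the ball resisting and then clicking over. The camera put the bar at about 75°, past the 73° stop. That reading is probably a few degrees off, but either way it is past the click. The gripper opening read 22.6 mm on a bar given as 12 mm wide, so I probably held its round centre. The bar did turn with it.

**First press:** I pushed too hard along the fixed rail (about 12 N against only 5 N into it), and the loose rail went about 0.4° past square. I lifted the square and nudged the rail back inwards from outside with the tip of the square's leg. I then pressed again with a better balance of forces and the tool's tilt corrected.

**Last checks:**
- **Angle:** the loose rail is 0.08° (side camera) and 0.13° (top camera) past square, which is about the limit of what I can measure.
- **Seating:** force rose with no further movement, so I take the faces as flush. I could not see the inner corner because the gripper hid it.
- **Holding force:** about 13 N into the fixed rail and 11 N into the swinging rail, steady over a 1 s hold.
- **Flatness:** tool height was 2.9 mm, against 3.0 mm when I first gripped the square on the bench.
- **Other objects:** in the last top picture, everything else on the bench looked unmoved.

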